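Hang a specimen carrier on the drying rail

ROBOT

A 6-joint arm with a two-finger parallel gripper is mounted at the origin on a cart in front of the work surface, level with it; the furniture and walls round the work are solid. World frame = base frame: x ahead of the robot, y to its left, z up, the work surface at z = 0. Lengths are in m, angles in rad, forces in N, time in s.
With the tool pointing down it reaches from about 0.325 to 0.775 m from the base axis. Payload 9.3 kg.
Tool frame: the origin (TCP) lies on the centre line of the jaws, within the pads' length; the fingertips stand 8 mm ahead of it and the grasp point (between the pads) lies 11 mm behind it; x points along the fingers, z is the direction in which the jaws open and shut, and the axes are right-handed (so a half turn about x gives the same grasp; the last joint's range is limited). The gripper opens to 85 mm and grips with 20 to 120 N. Pads are 22 mm wide; open, the fingers measure 114 mm over their backs; the gripper's body (76 mm by 85 mm) begins 54 mm behind the grasp point. The pads swing forward as they close: fully open they stand 13 mm farther back than shut.
Start: joints at [-1.419, 0.259, 0.021, 1.334, 0, 1.418], TCP at [0.165, -0.525, 0.239] pointing down, gripper open.
Joint ranges: [-3.04, 3.04], [-0.91, 1.82], [-1.04, 1.36], [-1.92, 1.95], [-1.52, 1.45], [-3.14, 3.14]. Speed limits (rad/s): [2.22, 2.22, 2.79, 3.14, 3.14, 3.14].

INTERFACE

Orientations are given as [roll, pitch, yaw] about the fixed x, y, z axes, in that order (R = Rz(yaw) Ry(pitch) Rx(roll)).
In Python, from cell import arm gives the robot as it stands.
- The arm moves only by the tool send_rows, never from a script. Its argument "plan" is a list that holds one entry, the list of rows, each a list of 7 numbers: the turn, a rotation vector about the tool's x, y, z in rad, then the shift along the tool's x, y, z in cm, then the opening, from -1 (shut) to 1 (fully open). A call has 1 to 20 rows; each row is the pose to reach, as a shift and turn from the pose measured when the call began, along the tool's axes at that moment; what a row does not reach only later rows make up. A row lasts 1/10 s, in which the tool goes at most 50 mm and 8.59 degrees, less where a joint would pass 70% of its speed; a pose out of reach is approached as far as the arm can. A call with a gripper value outside its range is refused whole. The fingers move at their own pace and stop on an object; "squeeze" is the grip in N (left out, the last holds). Time passes only in rows, so rows that repeat a pose let the fingers close. It gives the time, the measured TCP pose, the force and the opening at its end, in the units of the state.
- arm.state(): the state, without advancing time (a new reading comes with each control period).
- arm.camera(name): name is "side" or "top"; returns the picture (400x640x3 uint8, red, green, blue); there is no depth.
- arm.get_calibration(name): a dict with "K" (3x3 intrinsics, pixels), "distortion" ([k1, k2, p1, p2, k3] as OpenCV has them; the pictures are not rectified), "position" and "orientation" of the camera in the world. Camera axes: x right, y up, looking along -z (the intrinsics and any distortion apply to the point x, -y, -z); pixel columns grow to the right and rows downward; lengths in m; the calibration is good to about 2 mm. A picture is of the moment at which its call begins. get_calibration takes no time and is no camera call.
- arm.sign_off(): hands the job in, once; it reports no verdict.
The state is a dict: "t": time; "joints": joint angles; "joint_velocities": joint speeds; "tau": joint torques, N m; "tool_pos": TCP position; "ee_rot": TCP orientation; "wrist_force": force on the tool from outside, world axes, zero at the start; "moment": the same for the moment, N m; "width": finger opening in m.
Only numpy, scipy, OpenCV 4.12 (cv2) and the standard library are available. Lean on these libraries where they do the work, as an engineer would, in place of code of your own. Each camera call takes 0.05 s, during which the arm holds its last target. There are 200 camera calls.

TASK

Take the orange carrier out of the white rack, stand it upright on the grey pad and let go of it, so that you can change from the edges of its grip (all that the rack leaves free) to the broad faces (all that the rail leaves free). Then carry it to the open end of the blue-walled rail, enter it there with its trolley plate riding on the lips, slide it right up to the red end stop and leave it hanging there. Leave the green carrier standing in the rack as it is.

Things in the scene. Friction and masses are not known exactly. Their poses are not given: they have to be found in the camera images.
- orange_carrier_grip (a point): centre of the orange grip, 40 (x) x 18 (y) x 44 mm high, on top of the orange carrier, the one to hang; 90 mm above the carrier's underside. x is the grip's wide way, y runs along the rail once it hangs, z up; same either way round. In the rack only the 40 mm way is open to fingers (closing along x), in the rail only the 18 mm way (closing along y).
- orange_carrier: the orange carrier, 112 mm tall, about 90 g; origin under its middle, axes as its grip's. From below: block 46 (x) x 34 (y) x 36 mm high; neck 10 (x) x 14 (y) x 22 mm; aluminium trolley plate 44 (x) x 34 (y) x 10 mm, its underside 58 mm up; then the grip, 68 to 112 mm up. It stands by itself on its block.
- green_carrier_grip (a point): centre of the grip of the green carrier, which is like the orange one in all but colour and stays in the rack
- rail: fixed rail, a channel 200 mm long with a slotted floor. Origin on the table under its middle; y along it from the open to the closed end, x across. Two lips 6 mm thick, top at z = 88 mm, with an 18 mm slot between them. Blue side walls, 54 mm apart inside, 60 outside, top at z = 134 mm; legs and feet stand outside, to 56 mm from the middle. Carriers cannot enter from above.
- rail_mouth (a point): middle of the slot at the open end of the rail, 88 mm above the table (top of the lips); axes as the rail's, the way in is +y. The carrier's neck goes through the slot, trolley plate above the lips, block below; it fits in from 0 to about 16 mm above its hanging height and is then let down.
- rail_home (a point): where the centre of a carrier's grip is when it hangs against the stop: 120 mm above the table, 73 mm from the rail's middle toward the closed end; axes as the rail's. The red stop stands across the closed end, 12 mm high above the lips, and meets the trolley plate; above it the end is open. The top of the hanging grip is 142 mm above the table.
- rack: fixed white rack: base plate 80 (x) x 165 (y) x 6 mm on the table, origin under its middle. Carriers stand on the plate in pockets at y = -38 and +38 mm, axes as the rack's, and come out straight up. Flat posts 22 (x) x 6 mm, 104 mm tall, stand 9 mm from both broad faces of each grip, too near for a finger; across x there are only ledges 14 mm high.
- pad: the grey pad with a black rim, fixed on the table, 110 x 110 x 3 mm, origin under its middle; a carrier that stands on it has its grip's centre 93 mm above the table
Mind the look-alikes: they are no part of the job. Of the things that look like the part that bears green_carrier_grip, the larger one is meant.

How it is judged:
On the way, in this order (a step that is already met when the one before it is completed fails the run):
1. the orange carrier stands upright on the grey pad and is let go (x of orange_carrier_grip in the frame of pad between -0.055 and 0.055 m and y of orange_carrier_grip in the frame of pad between -0.055 and 0.055 m and height (world z) of orange_carrier_grip between 0.088 and 0.098 m and angle between orange_carrier_grip's own z axis and vertical below 0.12 rad and contact force between orange_carrier and the fingers below 0.05 N), for 0.2 s.
2. the orange carrier has entered the rail at the open end (y of orange_carrier_grip in the frame of rail between -0.095 and 0.055 m and x of orange_carrier_grip in the frame of rail between -0.012 and 0.012 m and z of orange_carrier_grip in the frame of rail between 0.114 and 0.14 m), for 0.1 s.
At the end, for the whole second after the job is handed in: The orange carrier rests on the lips by its trolley plate (grip centre within 9 mm of the rail's middle, 114 to 126 mm high, upright to 0.12 rad, in line to 0.25 rad), at most 8 mm short of the red stop, at rest. The green one stands upright in the rack (x of orange_carrier_grip in the frame of rail between -0.009 and 0.009 m and z of orange_carrier_grip in the frame of rail between 0.114 and 0.126 m and angle between each of orange_carrier_grip, green_carrier_grip's own z axis and vertical below 0.12 rad and angle between the y axis of orange_carrier_grip and the y axis of rail, either way round below 0.25 rad and y of orange_carrier_grip in the frame of rail_home between -0.008 and 0.004 m and linear speed of orange_carrier below 0.02 m/s and x of green_carrier_grip in the frame of rack between -0.02 and 0.02 m and height (world z) of green_carrier_grip below 0.102 m); the robot touches nothing.
It fails at once if the green carrier is displaced (measured at its grip) by more than 25 mm (distance of green_carrier_grip from where it was at the start of the episode above 0.025 m).
It also fails if it takes over 59 s, if anything falls off the work surface, if the arm or the gripper's body presses on something with over 40 N, if the wrist force passes 120 N, or if a joint passes its speed limit or range.

## Working session

There is one attempt and no reset: what is moved stays moved. The work goes in short steps, Python scripts to look and compute and a tool call to move; the robot and the scene stay as the last step left them, time stands still between calls to the robot, and variables do not carry over. Pictures are saved under pics/ and viewed, about 8 in all and at most 12, crops included, and the job is handed in when it is done.

Besides the shell and the picture viewer there is one more tool, called by a JSON object that holds its "op" and its "data", one argument or row to a line. send_rows: Moves the arm, as the interface text tells. Its arguments: {"type":"object","properties":{"plan":{"type":"array","items":{"type":"array","items":{"type":"array","items":{"type":"number"}}}},"squeeze":{"type":"number"}},"required":["plan"]}

```bash
mkdir -p pics; ls; python3 - <<'E'
from cell import arm
import cv2
print(arm.state())
for n in("side","top"):
    im=arm.camera(n); cv2.imwrite(f"pics/{n}0.png",im[:,:,::-1]); print(n,arm.get_calibration(n))
E
```

```text
pics
{'t': 0.0, 'joints': array([-1.41862812e+00,  2.59178810e-01,  2.07389926e-02,  1.33372712e+00,
       -6.20633213e-06,  1.41821386e+00]), 'joint_velocities': array([-0.0010923 , -0.00213064,  0.0019184 , -0.00117959,  0.00147566,
        0.0018467 ]), 'tau': array([-1.03117607e-04, -5.55643773e+01,  3.44528782e+01,  1.38948651e-02,
       -2.09516884e-04,  5.75499456e-06]), 'tool_pos': array([ 0.16498863, -0.52436379,  0.23866449]), 'ee_rot': array([2.99353831, 1.5694257 , 1.72749266]), 'wrist_force': array([ 1.42136515,  0.34474562, -0.42506785]), 'moment': array([-0.00351097, -0.02404492,  0.0265225 ]), 'width': 0.08537323263963278}
side {'K': array([[505.25684327,   0.        , 321.94816915],
       [  0.        , 505.25684327, 196.25786045],
       [  0.        ,   0.        ,   1.        ]]), 'distortion': array([0.03487708, 0.        , 0.        , 0.        , 0.        ]), 'position': array([ 0.43218262, -1.06083268,  0.6573528 ]), 'orientation': array([ 1.10623017, -0.01119475, -0.06577672])}
top {'K': array([[412.79831228,   0.        , 321.53077226],
       [  0.        , 412.79831228, 196.18802534],
       [  0.        ,   0.        ,   1.        ]]), 'distortion': array([-0.07751538,  0.        ,  0.        ,  0.        ,  0.        ]), 'position': array([0.41372805, 0.01319826, 1.2657073 ]), 'orientation': array([ 0.0979198 ,  0.00824615, -1.58557098])}
```

View pics/top0.png

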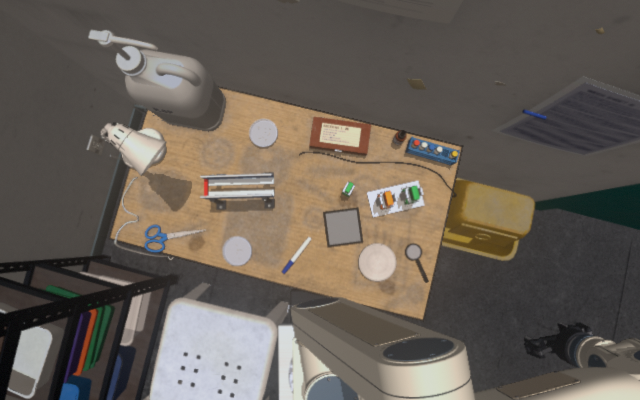

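View pics/side0.png

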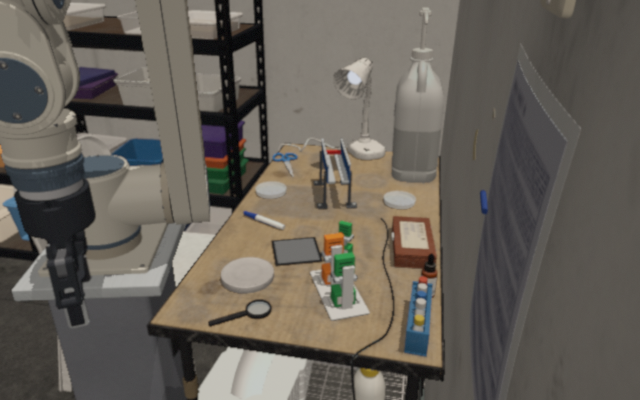

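The top view shows the rack at (397,198) with the orange carrier (385,199) and green carrier (410,193). The pad is at (342,227), and the rail runs from its red stop (206,187) to its open end (273,188). Green candidates are the rack carrier (410,193), which is the larger, and a small free-standing one at (348,188), a decoy to avoid. For orange, only (385,199) fits; the shelf items (95,330) don't count.

```bash
cat > h.py <<'E'
import numpy as np, cv2
from cell import arm
from scipy.spatial.transform import Rotation as R
def cast(n,px,z):
    """pixels -> world points on the plane at height z"""
    c=arm.get_calibration(n); px=np.asarray(px,float).reshape(-1,1,2)
    u=cv2.undistortPoints(px,c["K"],c["distortion"])[:,0]
    d=np.c_[u[:,0],-u[:,1],-np.ones(len(u))]@R.from_euler("xyz",c["orientation"]).as_matrix().T
    p=c["position"]; return p+d*((z-p[2])/d[:,2])[:,None]
def proj(n,P):
    c=arm.get_calibration(n); q=(np.atleast_2d(P)-c["position"])@R.from_euler("xyz",c["orientation"]).as_matrix()
    return cv2.projectPoints((q*[1,-1,-1]).astype(float),np.zeros(3),np.zeros(3),c["K"],c["distortion"])[0][:,0]
def blobs(im,lo,hi,amin=15):
    m=cv2.inRange(cv2.cvtColor(im,cv2.COLOR_RGB2HSV),lo,hi)
    n,l,s,c=cv2.connectedComponentsWithStats(m)
    return [(c[i].round(1),s[i].tolist(),l==i) for i in range(1,n) if s[i,4]>=amin]
E
python3 - <<'E'
from h import *
im=cv2.imread("pics/top0.png")
a=cv2.resize(im[160:225,190:290],(800,520),interpolation=cv2.INTER_CUBIC)
b=cv2.resize(im[170:255,320:430],(776,600),interpolation=cv2.INTER_CUBIC)
cv2.imwrite("pics/rail.png",a);cv2.imwrite("pics/rack.png",b)
for n in("top","side"):
    i=cv2.imread(f"pics/{n}0.png")[:,:,::-1].copy()
    for nm,lo,hi in(("orange",(8,160,90),(18,255,255)),("green",(50,120,60),(80,255,255)),("red",(0,170,90),(5,255,255))):
        for c,s,_ in blobs(i,lo,hi): print(n,nm,c,s,cast(n,c,.118).round(3))
E
```

```text
top orange [388.4 198.1] [384, 192, 9, 14, 83] [[ 0.518 -0.166  0.118]]
top orange [ 86.5 341.3] [74, 309, 23, 66, 317] [[0.126 0.689 0.118]]
top green [348.8 186.8] [346, 183, 7, 9, 32] [[ 0.552 -0.056  0.118]]
top green [414.9 192.4] [412, 186, 7, 14, 69] [[ 0.533 -0.241  0.118]]
top green [ 60.4 291.4] [46, 285, 33, 13, 166] [[0.265 0.77  0.118]]
top green [ 97.4 335.7] [84, 306, 27, 65, 464] [[0.143 0.656 0.118]]
top red [416.  142.5] [414, 141, 5, 4, 16] [[ 0.676 -0.25   0.118]]
top red [205.3 187.3] [204, 180, 4, 15, 48] [[0.557 0.349 0.118]]
side orange [241.2 143. ] [239, 140, 6, 7, 26] [[0.29  0.379 0.118]]
side orange [215.8 162.2] [205, 157, 23, 11, 179] [[0.233 0.232 0.118]]
side orange [332.2 240.9] [324, 232, 20, 23, 261] [[ 0.516 -0.19   0.118]]
side orange [325.4 271.7] [322, 264, 8, 20, 118] [[ 0.495 -0.296  0.118]]
side orange [429.9 273.9] [423, 271, 14, 5, 29] [[ 0.685 -0.312  0.118]]
side green [243.2 161.8] [241, 158, 7, 9, 36] [[0.307 0.233 0.118]]
side green [218.1 170.2] [208, 167, 20, 6, 59] [[0.245 0.178 0.118]]
side green [217.7 180.5] [209, 175, 20, 11, 114] [[0.252 0.113 0.118]]
side green [345.3 227.9] [340, 222, 11, 14, 126] [[ 0.549 -0.139  0.118]]
side green [343.4 259.8] [335, 244, 19, 32, 327] [[ 0.532 -0.259  0.118]]
side green [335.5 292.8] [332, 285, 9, 21, 129] [[ 0.508 -0.359  0.118]]
side red [333.2 151.7] [328, 151, 12, 3, 28] [[0.56  0.298 0.118]]
```

View pics/rail.png

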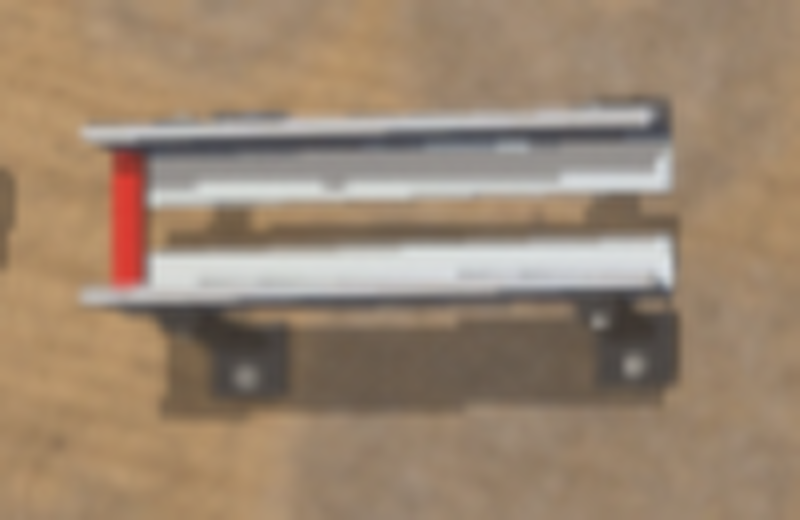

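View pics/rack.png

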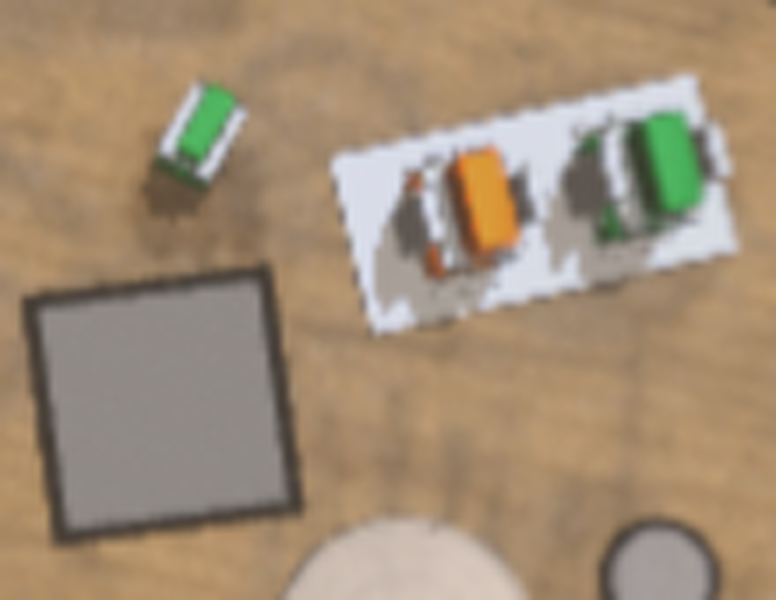

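The close crops confirm the choice. The orange grip top is centred at crop (490,202), px (389,198), and the rack's green one at px (415,192). The small green block at crop (205,125) is the decoy. The rail's slot mouth is at crop (672,212), and the red stop is at crop x 113–146.

```bash
python3 - <<'E'
from h import *
im=cv2.imread("pics/top0.png")[:,:,::-1].copy()
rl=lambda P:(np.array(P)+.5)/8-.5+[190,160]
rk=lambda P:(np.array(P)+.5)/7.055-.5+[320,170]
def rep(n,P):print(n,P.round(4)[:,:2].tolist())
def ang(a,b):d=b-a;return np.arctan2(-d[0],d[1])  # yaw of a y-axis a->b
s=cast("top",rl([(672,188),(672,235),(150,205),(150,253)]),.088); rep("slot",s)
print("slot w",np.linalg.norm(s[0]-s[1]),"yaw",ang(s[0],s[2]),ang(s[1],s[3]),"mouth",s[:2].mean(0),"len",np.linalg.norm(s[0]-s[2]))
w=cast("top",rl([(655,115),(85,133),(80,297)]),.134);rep("walls",w);print("yaw",ang(w[0],w[1]),np.linalg.norm(w[0]-w[1]),np.linalg.norm(w[1]-w[2]))
st=cast("top",rl([(146,150),(143,288)]),.100);rep("stop inner top",st);print(st.mean(0))
p=cast("top",rk([(25,298),(268,268),(300,512),(60,543)]),.003);rep("pad",p);print(p.mean(0),[np.linalg.norm(p[i]-p[i-1]).round(3) for i in range(4)])
p=cast("top",rk([(333,157),(695,77),(738,250),(375,333)]),.006);rep("rack",p);print(p.mean(0),[np.linalg.norm(p[i]-p[i-1]).round(3) for i in range(4)],ang(p[1],p[0]),ang(p[2],p[3]))
c=p.mean(0);y=ang(p[1],p[0]);
for e in(-.038,.038):print("pocket",c+e*np.array([-np.sin(y),np.cos(y),0]))
for n,lo,hi,r in(("o",(8,160,90),(18,255,255),(300,500)),("g",(50,120,60),(80,255,255),(300,500))):
    for c,st,m in blobs(im,lo,hi):
        if r[0]<c[0]<r[1]:
            b=cv2.minAreaRect(np.argwhere(m)[:,::-1].astype(np.float32));q=cast("top",[b[0]],.118);print(n,b,q)
t=arm.state();print(R.from_euler("xyz",t["ee_rot"]).as_matrix().round(3))
E
```

```text
slot [[0.5697, 0.1589], [0.5527, 0.1589], [0.5667, 0.3488], [0.5492, 0.3486]]
slot w 0.01704427965864599 yaw 0.01585293752322603 0.018281363257307837 mouth [0.56118955 0.15888814 0.088     ] len 0.18999382465481857
walls [[0.5893, 0.159], [0.5865, 0.3591], [0.5289, 0.36]]
yaw 0.013945475459535842 0.20011051752095435 0.057554760227232105
stop inner top [[0.5851, 0.3471], [0.5353, 0.3476]]
[0.56017096 0.34735644 0.1       ]
pad [[0.4898, 0.0176], [0.5012, -0.0881], [0.3955, -0.0996], [0.3838, 0.0042]]
[ 0.4425555  -0.04147848  0.003     ] [np.float64(0.107), np.float64(0.106), np.float64(0.106), np.float64(0.104)]
rack [[0.5489, -0.1173], [0.5817, -0.2768], [0.5055, -0.2928], [0.4721, -0.1336]]
[ 0.52703553 -0.20513071  0.006     ] [np.float64(0.079), np.float64(0.163), np.float64(0.078), np.float64(0.163)] 0.2024220784062887 0.2071604118535816
pocket [ 0.53467515 -0.24235485  0.006     ]
pocket [ 0.51939592 -0.16790658  0.006     ]
o ((388.50006103515625, 198.00003051757812), (12.965337753295898, 6.640782833099365), 71.56504821777344) [[ 0.51859903 -0.16606202  0.118     ]]
g ((348.8000183105469, 186.90000915527344), (3.130495071411133, 8.9442720413208), 26.56505012512207) [[ 0.55153763 -0.05572376  0.118     ]]
g ((414.9706115722656, 192.38235473632812), (12.854387283325195, 5.5783185958862305), 75.96376037597656) [[ 0.53323729 -0.24098685  0.118     ]]
[[-0.     0.954  0.3  ]
 [ 0.001  0.3   -0.954]
 [-1.     0.    -0.001]]
```

Every check agrees with the given sizes: slot 17 mm, rack 163×79, pad ~106, walls 200 long and carriers 76 mm apart. Next is a helper that turns world targets into row numbers.

```bash
cat >> h.py <<'E'
def rows(*targets):
    """world TCP x,y,z and yaw of tool z, tool down -> turn (rad) and shift (cm) from the present pose"""
    s=arm.state(); M=R.from_euler("xyz",s["ee_rot"])
    for x,y,z,w in targets:
        T=R.from_matrix(np.c_[[0,0,-1],[-np.sin(w)*-1,-np.cos(w),0],[np.cos(w),np.sin(w),0]])
        T=R.from_matrix(np.c_[[0,0,-1],np.cross([np.cos(w),np.sin(w),0],[0,0,-1]),[np.cos(w),np.sin(w),0]])
        print((M.inv()*T).as_rotvec().round(3).tolist(),(M.inv().apply(np.array([x,y,z])-s["tool_pos"])*100).round(2).tolist())
E
sed -i '/-np.sin(w)\*-1/d' h.py
python3 -c "
from h import *
rows((.519,-.167,.2,.204),(.519,-.167,.13,.204))"
```

```text
[-1.47, -0.001, -0.001] [3.91, 44.49, -23.47]
[-1.47, -0.001, -0.001] [10.91, 44.49, -23.46]
```

{"op": "send_rows", "data": {
  "plan": [
    [[-0.15,0,0,0.4,4.4,-2.3,1],[-0.3,0,0,0.8,8.9,-4.7,1],[-0.44,0,0,1.2,13.3,-7,1],[-0.59,0,0,1.6,17.8,-9.4,1],[-0.73,0,0,2,22.2,-11.7,1],[-0.88,0,0,2.4,26.7,-14.1,1],[-1.03,0,0,2.7,31.1,-16.4,1],[-1.18,0,0,3.1,35.6,-18.8,1],[-1.32,0,0,3.5,40,-21.1,1],[-1.47,0,0,3.9,44.5,-23.5,1],[-1.47,0,0,3.9,44.5,-23.5,1],[-1.47,0,0,3.9,44.5,-23.5,1],[-1.47,0,0,3.9,44.5,-23.5,1]]
  ]
}}

```text
t: 1.4
tool_pos: [0.5184, -0.1671, 0.1999]
ee_rot: [2.029, 1.569, 2.231]
wrist_force: [0.0, -0.2, 0.4]
width: 0.0852
```

```bash
python3 - <<'E'
from h import *
im=arm.camera("side"); cv2.imwrite("pics/s1.png",cv2.resize(im[150:330,220:440,::-1],None,fx=3,fy=3))
print(arm.state()["joints"].round(3))
print((proj("side",[[.519,-.167,.118],[.519,-.167,.096],[.534,-.2415,.118]])-[220,150])*3)
rows((.519,-.167,.089,.204))
E
```

```text
[-4.670e-01  2.640e-01 -7.100e-02  1.236e+00  1.000e-03  9.020e-01]
[[337.55192071 255.32902874]
 [336.90454338 282.54155265]
 [370.46100599 314.39599264]]
[-0.002, -0.0, -0.001] [11.11, 0.03, 0.08]
```

View pics/s1.png

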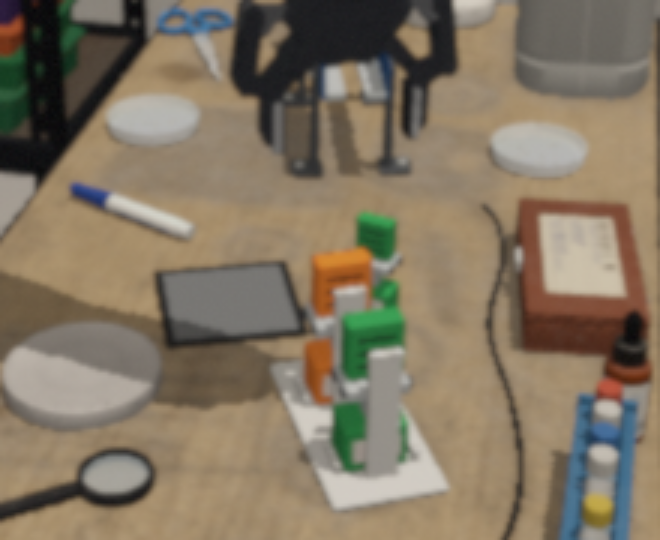

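The side crop shows the fingers above and clear of the carriers. The orange grip top is at (342,254) against a predicted (338,255), and the green at (374,314) against (370,314), so they agree to about 2 mm. Descending and gripping.

{"op": "send_rows", "data": {
  "plan": [
    [[0,0,0,3,0,0.1,1],[0,0,0,6,0,0.1,1],[0,0,0,8,0,0.1,1],[0,0,0,9.5,0,0.1,1],[0,0,0,10.5,0,0.1,1],[0,0,0,11,0,0.1,1],[0,0,0,11,0,0.1,1],[0,0,0,11,0,0.1,-0.3],[0,0,0,11,0,0.1,-0.5],[0,0,0,11,0,0.1,-0.7],[0,0,0,11,0,0.1,-1],[0,0,0,11,0,0.1,-1],[0,0,0,11,0,0.1,-1],[0,0,0,11,0,0.1,-1],[0,0,0,11,0,0.1,-1]]
  ],
  "squeeze": 40
}}

```text
t: 2.95
tool_pos: [0.5195, -0.1673, 0.0907]
ee_rot: [0.498, 1.57, 0.7]
wrist_force: [-0.6, 0.3, 5.6]
width: 0.0396
```

```bash
python3 -c "
from h import *
rows((.5195,-.167,.2,.204),(.443,-.0415,.2,.016),(.443,-.0415,.0882,.016))"
```

```text
[-0.002, 0.001, -0.0] [-10.93, 0.04, 0.01]
[0.186, 0.001, -0.0] [-10.93, 13.87, -4.97]
[0.186, 0.001, -0.0] [0.25, 13.86, -4.97]
```

{"op": "send_rows", "data": {
  "plan": [
    [[0,0,0,-2,0,0,-1],[0,0,0,-5,0,0,-1],[0,0,0,-8,0,0,-1],[0,0,0,-11,0,0,-1],[0,0,0,-11,0,0,-1],[0.04,0,0,-11,3,-1,-1],[0.09,0,0,-11,6.5,-2.4,-1],[0.14,0,0,-11,10,-3.6,-1],[0.186,0,0,-11,13.9,-5,-1],[0.186,0,0,-11,13.9,-5,-1],[0.186,0,0,-8,13.9,-5,-1],[0.186,0,0,-5,13.9,-5,-1],[0.186,0,0,-3,13.9,-5,-1],[0.186,0,0,-1.5,13.9,-5,-1],[0.186,0,0,-0.6,13.9,-5,-1],[0.186,0,0,-0.6,13.9,-5,-1]]
  ]
}}

```text
t: 4.55
tool_pos: [0.442, -0.0411, 0.0955]
ee_rot: [2.597, 1.569, 2.613]
wrist_force: [-0.3, 0.3, -1.4]
width: 0.0396
```

```bash
python3 - <<'E'
from h import *
im=arm.camera("side"); cv2.imwrite("pics/s2.png",cv2.resize(im[150:330,220:440,::-1],None,fx=3,fy=3))
s=arm.state();print(s["tool_pos"],s["wrist_force"],s["width"])
rows((.443,-.0415,.0882,.016))
E
```

```text
[ 0.44248763 -0.0412256   0.09641603] [-0.23568425 -1.43497324 -0.61201278] 0.03954347391513113
[0.0, -0.001, -0.001] [0.82, -0.03, 0.05]
```

View pics/s2.png

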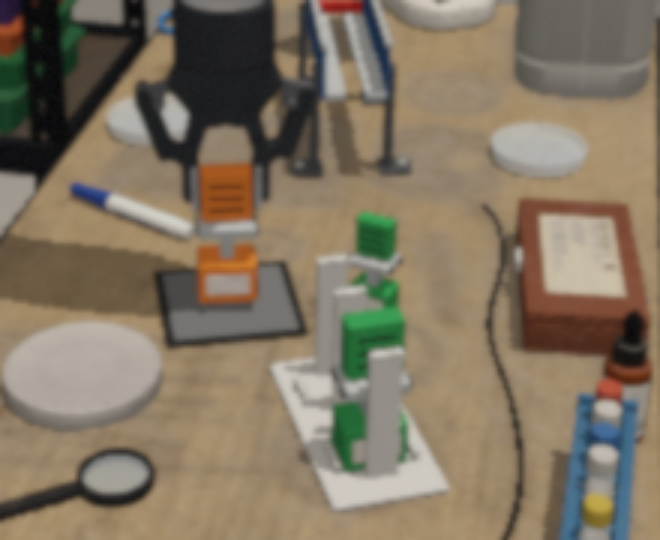

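The crop shows the orange carrier held upright (228,230) just over the pad (230,300), with green untouched. Setting it down, releasing and rising.

{"op": "send_rows", "data": {
  "plan": [
    [[0,0,0,0.4,0,0,-1],[0,0,0,0.6,0,0,-1],[0,0,0,0.75,0,0,-1],[0,0,0,0.8,0,0,-1],[0,0,0,0.8,0,0,-1],[0,0,0,0.8,0,0,-1]]
  ]
}}

```text
t: 5.2
tool_pos: [0.4426, -0.0412, 0.0885]
ee_rot: [1.987, 1.57, 2.003]
wrist_force: [0.0, 0.2, -2.0]
width: 0.0397
```

{"op": "send_rows", "data": {
  "plan": [
    [[0,0,0,0.1,0,0,-1],[0,0,0,0.1,0,0,-1],[0,0,0,0.1,0,0,-0.1],[0,0,0,0.1,0,0,0.3],[0,0,0,0.1,0,0,1],[0,0,0,0.1,0,0,1],[0,0,0,0.1,0,0,1],[0,0,0,0.1,0,0,1],[0,0,0,0.1,0,0,1],[0,0,0,-3,0,0,1],[0,0,0,-6,0,0,1],[0,0,0,-9,0,0,1],[0,0,0,-9,0,0,1],[0,0,0,-9,0,0,1]]
  ]
}}

```text
t: 6.6
tool_pos: [0.4428, -0.0413, 0.1787]
ee_rot: [0.332, 1.57, 0.348]
wrist_force: [-0.0, -0.1, 0.5]
width: 0.0853
```

```bash
python3 - <<'E'
from h import *
T=arm.camera("top"); im=arm.camera("side"); 
cv2.imwrite("pics/s3.png",np.vstack([cv2.resize(im[160:280,220:420,::-1],(500,300)),cv2.resize(T[170:290,280:480,::-1],(500,300))]))
s=arm.state();print(s["tool_pos"],s["wrist_force"],s["width"],s["joints"])
for c,st,m in blobs(im,(8,160,90),(18,255,255)):
    if 250<c[0]<330 and c[1]>190: print(c,st)
print(proj("side",[[.4426,-.0412,.115],[.4226,-.0412,.115],[.4626,-.0412,.115]]))
rows((.443,-.0415,.18,1.587),(.443,-.0415,.086,1.587))
E
```

```text
[ 0.4420756  -0.04117919  0.17761744] [-0.44757924 -0.91324947 -0.23050899] 0.08542803526210778 [-2.82628057e-01  1.09011315e-01 -3.29761365e-01  1.13388969e+00
  4.91036507e-04  1.27211501e+00]
[295.3 216.3] [287, 208, 17, 18, 284]
[295.  241.2] [286, 235, 20, 18, 168]
[[294.46983285 208.58510698]
 [285.68038579 208.77052225]
 [303.23811126 208.40038518]]
[-1.571, -0.0, -0.002] [-0.24, -0.03, 0.09]
[-1.571, -0.0, -0.002] [9.16, -0.04, 0.11]
```

View pics/s3.png

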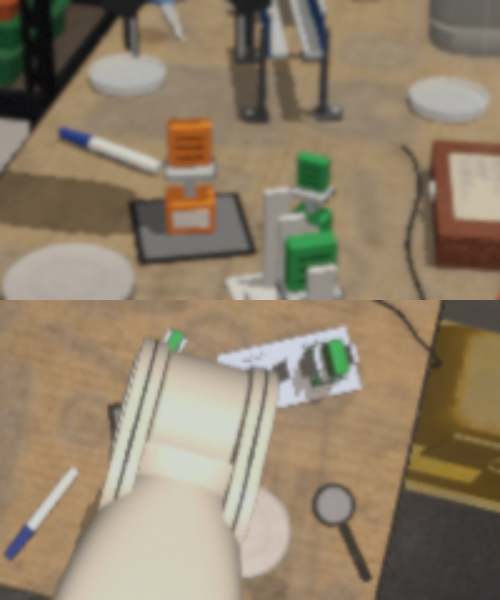

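The upper crop shows the carrier standing upright and free on the pad, grip at (190,143), block at (190,212), within 2 mm of where it was expected. Now turning 90° for the broad faces.

{"op": "send_rows", "data": {
  "plan": [
    [[-0.14,0,0,-0.2,0,0.1,1],[-0.28,0,0,-0.2,0,0.1,1],[-0.42,0,0,-0.2,0,0.1,1],[-0.56,0,0,-0.2,0,0.1,1],[-0.7,0,0,-0.2,0,0.1,1],[-0.84,0,0,-0.2,0,0.1,1],[-0.98,0,0,-0.2,0,0.1,1],[-1.12,0,0,-0.2,0,0.1,1],[-1.26,0,0,-0.2,0,0.1,1],[-1.4,0,0,-0.2,0,0.1,1],[-1.5,0,0,-0.2,0,0.1,1],[-1.571,0,0,-0.2,0,0.1,1],[-1.571,0,0,-0.2,0,0.1,1],[-1.571,0,0,-0.2,0,0.1,1]]
  ]
}}

```text
t: 8.1
tool_pos: [0.4427, -0.0411, 0.1788]
ee_rot: [1.117, 1.567, 2.702]
wrist_force: [0.6, 0.6, 0.1]
width: 0.0853
```

```bash
python3 -c "
from h import *
print(arm.state()['joints'].round(2))
rows((.443,-.0415,.086,1.587))"
```

```text
[-0.28  0.11 -0.33  1.14  0.   -0.3 ]
[-0.002, 0.002, -0.003] [9.28, -0.06, -0.06]
```

{"op": "send_rows", "data": {
  "plan": [
    [[0,0,0,3,0,0,1],[0,0,0,6,0,0,1],[0,0,0,8,0,0,1],[0,0,0,9.2,0,0,1],[0,0,0,9.2,0,0,1],[0,0,0,9.2,0,0,0.3],[0,0,0,9.2,0,0,0],[0,0,0,9.2,0,0,-0.2],[0,0,0,9.2,0,0,-0.3],[0,0,0,9.2,0,0,-0.4],[0,0,0,9.2,0,0,-0.5],[0,0,0,9.2,0,0,-0.6],[0,0,0,9.2,0,0,-1],[0,0,0,9.2,0,0,-1],[0,0,0,9.2,0,0,-1],[0,0,0,9.2,0,0,-1]]
  ]
}}

```text
t: 9.7
tool_pos: [0.4426, -0.0409, 0.087]
ee_rot: [1.106, 1.568, 2.691]
wrist_force: [-0.6, -0.7, 2.6]
width: 0.0176
```

```bash
python3 -c "
from h import *
rows((.443,-.041,.2,1.587),(.5623,.085,.2,1.587),(.5623,.085,.122,1.587))"
```

```text
[-0.002, 0.001, -0.003] [-11.3, -0.01, 0.01]
[-0.002, 0.001, -0.003] [-11.32, -12.12, 12.44]
[-0.002, 0.001, -0.003] [-3.52, -12.14, 12.43]
```

{"op": "send_rows", "data": {
  "plan": [
    [[0,0,0,-3,0,0,-1],[0,0,0,-6,0,0,-1],[0,0,0,-9,0,0,-1],[0,0,0,-11.3,0,0,-1],[0,0,0,-11.3,-2,2,-1],[0,0,0,-11.3,-4.5,4.6,-1],[0,0,0,-11.3,-7,7.2,-1],[0,0,0,-11.3,-9.5,9.8,-1],[0,0,0,-11.3,-12.1,12.4,-1],[0,0,0,-11.3,-12.1,12.4,-1],[0,0,0,-8,-12.1,12.4,-1],[0,0,0,-5.5,-12.1,12.4,-1],[0,0,0,-4,-12.1,12.4,-1],[0,0,0,-3.5,-12.1,12.4,-1],[0,0,0,-3.5,-12.1,12.4,-1],[0,0,0,-3.5,-12.1,12.4,-1]]
  ]
}}

```text
t: 11.3
tool_pos: [0.5622, 0.0845, 0.1226]
ee_rot: [0.913, 1.568, 2.498]
wrist_force: [-0.6, -0.0, -1.6]
width: 0.0173
```

```bash
python3 - <<'E'
from h import *
im=arm.camera("side"); o=im[100:240,280:400]
cv2.imwrite("pics/s4.png",cv2.resize(o[:,:,::-1],None,fx=4,fy=4,interpolation=cv2.INTER_CUBIC))
s=arm.state();p=s["tool_pos"];print(p,s["wrist_force"],s["width"])
# expected crop pixels: block underside corners, mouth slot edges, lip tops
f=lambda P:((proj("side",P)-[280,100])*4).round(0).tolist()
g=p+[0,0,.006]; print("grip c",f([g]),"plate bottom",f([g+[-.022,-.017,-.032],g+[.022,-.017,-.032]]),"neck",f([g+[-.005,-.007,-.045],g+[.005,-.007,-.045]]))
print("slot mouth",f([[.5522,.159,.088],[.5702,.159,.088]]),"wall tops in",f([[.5342,.159,.134],[.5882,.159,.134]]))
rows((.5623,.085,.122,1.587),(.5611,.16,.122,1.587),(.5593,.27,.122,1.587),(.5584,.325,.122,1.587))
E
```

```text
[0.56237402 0.08456099 0.1228165 ] [ 0.7246037  -0.48181901 -0.86461502] 0.017272961841555242
grip c [[246.0, 317.0]] plate bottom [[212.0, 375.0], [282.0, 374.0]] neck [[237.0, 386.0], [252.0, 386.0]]
slot mouth [[217.0, 326.0], [244.0, 325.0]] wall tops in [[192.0, 263.0], [273.0, 262.0]]
[-0.002, 0.001, -0.001] [0.08, 0.01, 0.04]
[-0.002, 0.001, -0.001] [0.09, 0.02, 7.54]
[-0.002, 0.001, -0.001] [0.11, 0.05, 18.55]
[-0.002, 0.001, -0.001] [0.11, 0.06, 24.05]
```

View pics/s4.png

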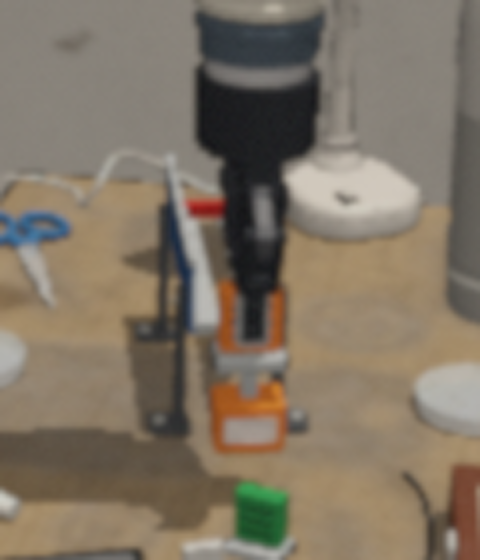

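The crop shows the carrier held upright before the mouth, grip centre column about 252 (predicted 246), and the left lip edge at 217 (predicted 217). That 4 mm relative disagreement in x is worth resolving from the unobstructed side view before entering.

```bash
python3 - <<'E'
from h import *
i0=cv2.imread("pics/side0.png")
cv2.imwrite("pics/mouth.png",cv2.resize(i0[130:215,300:370],None,fx=7,fy=7,interpolation=cv2.INTER_CUBIC))
im=cv2.imread("pics/s4.png"); im=cv2.resize(im,None,fx=.25,fy=.25,interpolation=cv2.INTER_AREA)[:,:,::-1].copy()
for c,s,m in blobs(im,(6,130,80),(20,255,255)):
    if not 40<c[0]<80: continue
    xs=np.argwhere(m); print("orange",c+[280,100],s)
    for r in range(s[1],s[1]+s[3],3):
        q=np.where(m[r])[0]; print(r+100,q.min()+280,q.max()+280,end="; ")
    print()
p=np.array([.5624,.0846,.129])
print("block front corners pred",proj("side",[p+[a,-.017,z] for z in(-.07,-.09) for a in(-.023,.023)]).round(1).tolist())
print("grip front pred",proj("side",[p+[a,-.009,z] for z in(.022,-.02) for a in(-.02,.02)]).round(1).tolist())
print("mouth pred in crop",((proj("side",[[.5522,.159,.088],[.5702,.159,.088],[.5342,.159,.134],[.5882,.159,.134],[.5312,.159,.134],[.5912,.159,.134]])-[300,130]+.5)*7-.5).round(0).tolist())
E
```

```text
orange [336.3 178.4] [54, 70, 5, 18, 60]
170 335 338; 173 335 338; 176 335 337; 179 336 337; 182 335 337; 185 335 338; 
orange [349.  179.2] [67, 72, 4, 15, 44]
172 349 350; 175 348 350; 178 348 350; 181 348 350; 184 348 350; 
orange [341.2 203. ] [52, 95, 20, 19, 200]
195 348 349; 198 332 350; 201 333 351; 204 333 350; 207 333 351; 210 333 350; 213 336 336; 
block front corners pred [[332.2, 207.1], [350.3, 206.8], [332.1, 214.1], [350.0, 213.7]]
grip front pred [[333.9, 172.6], [350.1, 172.4], [333.6, 188.0], [349.5, 187.7]]
mouth pred in crop [[244.0, 363.0], [291.0, 363.0], [199.0, 253.0], [342.0, 251.0], [191.0, 253.0], [349.0, 251.0]]
```

View pics/mouth.png

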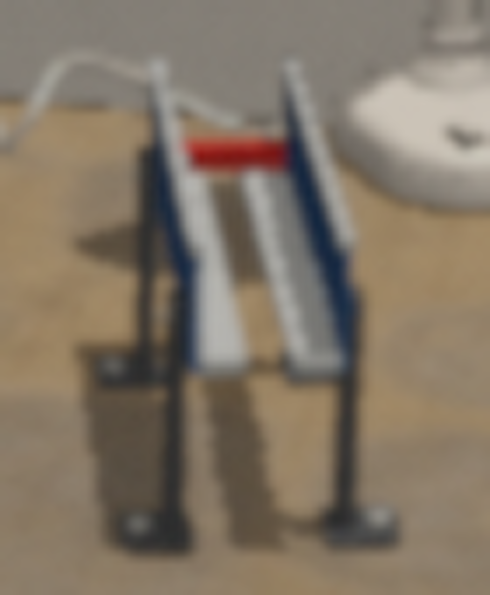

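Measured properly, the rail mouth centre is at crop (267,361), as predicted, and the carrier sits only about 0.5 px (1 mm) to +x. I'll enter with a 1 mm correction.

{"op": "send_rows", "data": {
  "plan": [
    [[0,0,0,0,0.1,1,-1],[0,0,0,0,0.1,3,-1],[0,0,0,0,0.1,5,-1],[0,0,0,0,0.1,6,-1],[0,0,0,0,0.1,7,-1],[0,0,0,0,0.1,8,-1],[0,0,0,0,0.1,9,-1],[0,0,0,0,0.12,10,-1],[0,0,0,0,0.12,10,-1]]
  ]
}}

```text
t: 12.25
tool_pos: [0.5597, 0.1856, 0.1228]
ee_rot: [0.737, 1.569, 2.323]
wrist_force: [0.3, 0.5, -0.7]
width: 0.0176
```

{"op": "send_rows", "data": {
  "plan": [
    [[0,0,0,0,0,2,-1],[0,0,0,0,0,4,-1],[0,0,0,0,0.02,6,-1],[0,0,0,0,0.04,8,-1],[0,0,0,0,0.06,10,-1],[0,0,0,0,0.08,12,-1],[0,0,0,0,0.08,13,-1],[0,0,0,0,0.08,13.2,-1],[0,0,0,0.3,0.08,13.2,-1],[0,0,0,0.6,0.08,13.2,-1],[0,0,0,0.75,0.08,13.2,-1],[0,0,0,0.75,0.08,13.2,-1]]
  ]
}}

```text
t: 13.45
tool_pos: [0.5569, 0.3169, 0.1153]
ee_rot: [0.975, 1.568, 2.56]
wrist_force: [0.3, -0.7, -1.3]
width: 0.0175
```

{"op": "send_rows", "data": {
  "plan": [
    [[0,0,0,0.05,-0.05,0.5,-1],[0,0,0,0.05,-0.05,1,-1],[0,0,0,0.05,-0.05,1.3,-1],[0,0,0,0.05,-0.05,1.5,-1],[0,0,0,0.05,-0.05,1.7,-1],[0,0,0,0.05,-0.05,1.7,-1]]
  ]
}}

```text
t: 14.05
tool_pos: [0.5572, 0.3316, 0.1149]
ee_rot: [2.717, 1.566, -1.982]
wrist_force: [-0.5, -12.9, 4.0]
width: 0.0175
```

The carrier has met the stop: −12.9 N in y at y = 0.3316, with 0.332 expected. Relieve, release and rise.

{"op": "send_rows", "data": {
  "plan": [
    [[0,0,0,0.03,0,-0.05,-1],[0,0,0,0.03,0,-0.05,-1],[0,0,0,0.03,0,-0.05,-0.5],[0,0,0,0.03,0,-0.05,-0.2],[0,0,0,0.03,0,-0.05,0],[0,0,0,0.03,0,-0.05,0.2],[0,0,0,0.03,0,-0.05,0.2],[0,0,0,0.03,0,-0.05,0.2],[0,0,0,-2,0,0,0.2],[0,0,0,-5,0,0,0.2],[0,0,0,-8,0,0,0.2],[0,0,0,-11,0,0,0.2],[0,0,0,-13,-2,-4,0.2],[0,0,0,-13,0,-8,0.2],[0,0,0,-13,0,-13,0.2],[0,0,0,-13,0,-18,0.2],[0,0,0,-13,0,-22,0.2],[0,0,0,-13,0,-26,0.2],[0,0,0,-13,0,-26,0.2],[0,0,0,-13,0,-26,0.2]]
  ]
}}

```text
t: 16.05
tool_pos: [0.5609, 0.0713, 0.2461]
ee_rot: [2.756, 1.567, -1.946]
wrist_force: [-0.2, 1.2, 0.9]
width: 0.0514
```

```bash
python3 - <<'E'
from h import *
T=arm.camera("top"); im=arm.camera("side")
cv2.imwrite("pics/s5.png",np.vstack([cv2.resize(im[110:220,280:400,::-1],(480,300)),cv2.resize(T[160:225,190:290,::-1],(480,290),interpolation=cv2.INTER_CUBIC)]))
s=arm.state();print(s["t"],s["tool_pos"],s["wrist_force"],s["width"])
for c,st,m in blobs(T,(8,150,70),(20,255,255)):
    if 180<c[0]<300 and c[1]<230: print(c,st,cv2.minAreaRect(np.argwhere(m)[:,::-1].astype(np.float32)),cast("top",c,.142))
for c,st,m in blobs(T,(50,120,60),(80,255,255)):
    if c[0]>400: print("green",c,cast("top",c,.118))
E
```

```text
16.15 [0.56076714 0.0727859  0.24603972] [0.23765765 0.31298828 0.09121226] 0.05139432579994932
[209.5 186.3] [206, 179, 8, 15, 111] ((209.5, 186.0), (14.0, 7.0), 90.0) [[0.55652984 0.33007305 0.142     ]]
green [414.9 192.4] [[ 0.53319063 -0.24078591  0.118     ]]
```

View pics/s5.png

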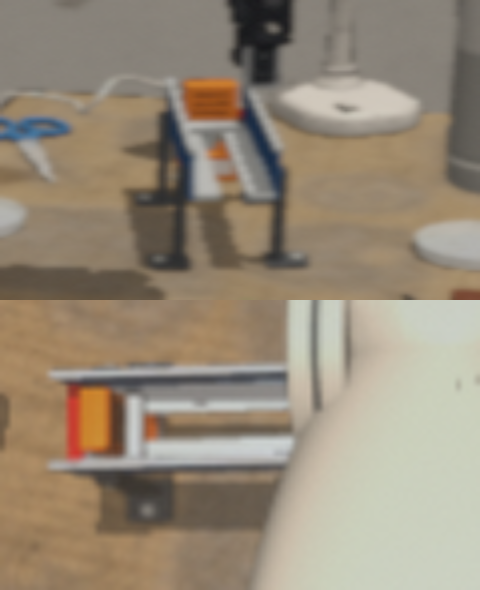

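The picture shows the orange carrier hanging square in the rail at the red stop: grip top at px (209.5,186), i.e. y 0.330 against home 0.332, x 2 mm off the middle. Green is unmoved at (414.9,192.4), and the arm is clear.

```bash
python3 -c "
from cell import arm
print(arm.sign_off())"
```

```text
the job is handed in; nothing more can be done
None
```

The orange carrier hangs in the rail against the red stop, and I handed the job in at about 16 s of the 59 s allowed. The sign-off gave no verdict.

I took it from the rack by its grip edges, stood it on the pad and let go. I then turned the tool 90°, gripped the broad faces, entered the rail about 8 mm above hanging height and let it down. I slid it in until the wrist force read −12.9 N at the stop, then released it and moved clear.

**Last checks:**
- **Position:** the grip centre measured about 2 mm short of home along the rail and about 2 mm off its middle. It looked square to the rail and upright in the pictures.
- **Green carrier:** it measured within 0.3 mm of where it started.
- **Contact:** wrist force was near zero and the gripper was clear.

**Disagreements:** none of the checks failed. Before entry, a quick reading put the carrier 4 mm off line in x. A proper pixel measurement brought that down to about 1 mm, which I corrected.

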